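Back the tasting carousel up one notch

TASK

The tasting carousel was turned one place too far. With a fingertip, tip its pawl up by the thumb bar until it stays open; then push the carousel backward (counter-clockwise seen from above) exactly one notch by its pegs, and tip the pawl back down so that it sits fully in the next notch. Only push, lift nothing off the surface, keep the two glasses standing on the carousel and leave the other things where they are.

Things in the scene. Friction and masses are not known exactly. Their poses are not given: they have to be found in the camera images.
- carousel_base: Fixed dark steel base disc, 276 mm across. Origin: centre of its underside, on the carousel's vertical axis, z up. Offsets in these texts are mm in this base's frame (at yaw 0, x points away from the robot, y to its left). On its +y side a bracket (x -46 to -24, y 140 to 146, top z 42) carries the pawl; its foot plate reaches y 171.
- carousel (a joint): Turn of the tray and saw-tooth rim about the base's z, rad. Positive = backward, counter-clockwise from above. Starts within 0.03 of 0, the present notch; the next notch is at 1.047 (a sixth of a turn). Pawl down in a notch: blocked about 0.05 further back; forward it is free, and past about 0.2 the teeth begin to raise the pawl. Pawl up: turns with friction (about 1.2 N at a peg) and stays where left.
- tray_centre (a point): Centre of the round wooden tray's top on the carousel's axis, 22 mm above the surface. Tray radius 117 mm; aluminium saw-tooth rim out to radius 136 mm, teeth up to z 26 mm. A small hub knob 13 mm high stands here.
- peg_near (a point): Centre of the ball head of the peg on the robot's side. Six like pegs turn with the tray: upright steel pins 12 mm thick, 18 mm ball on top centred 78 mm above the surface (top 87), 105 mm from the axis, at 0, 60, 120 ... deg from the base's x axis plus the joint value; this one at 180 deg plus the joint value.
- pawl (a joint): Angle of the pawl, rad. 0 = down, nose (at x 0, y 127, 14 mm wide) fully in the notch; more when it rests on a tooth. Grows as the nose lifts and the thumb bar swings toward the base's -x. Top-heavy: past about 0.55 it falls open by itself to its stop at 0.9 and stays; pushed back below about 0.45 it falls down. Needs under 2 N. Its level pivot pin, along y, is at x -35, y 127, z 34.
- pawl_thumb (a point): Centre of the pawl's thumb bar: dark steel round bar 12 mm thick, 44 mm long, level along the base's y (120 to 164), 53 mm from the pivot pin. At pawl 0: x -17, y 142, z 84; at 0.9: x -63, y 142, z 79. Push it to -x to lift the pawl, to +x to put it down. A 12 mm wide stem at its inner end (y 121 to 133) joins it to the pivot; the rest is free below.
- glass_0: Loose clear tasting glass with a band, 58 mm across, 82 mm high, standing on the tray 66 mm from the axis, on the far left place. Origin: centre of its underside.
- glass_1: Loose tasting glass like glass_0, on the far right place of the tray.
- milk_jug: Small steel milk jug, 101x69x92 mm, bystander on the counter right of the carousel. Origin: centre of its underside.
- jigger: Double steel measure, 46 mm across, 78 mm high, bystander left of the carousel. Origin: centre of its underside.
- glass_2: Tasting glass standing on the counter, 58 mm across, 82 mm high, bystander left of the carousel. Origin: centre of its underside.
Not all that is in view belongs to the job. Leave any purple or red look-alike of the glass_1 alone.

How it is judged:
By the outcome, as a careful person would: the job done as asked, in the order asked, and still so for the second after the job is handed in, with the robot touching nothing.
It also fails if it takes over 54 s, if anything falls off the work surface, if the arm or the gripper's body presses on something with over 40 N, if the wrist force passes 120 N, or if a joint passes its speed limit or range.

ROBOT

A 6-joint arm with a two-finger parallel gripper is mounted at the origin on a cart in front of the work surface, level with it; the furniture and walls round the work are solid. World frame = base frame: x ahead of the robot, y to its left, z up, the work surface at z = 0. Lengths are in mm, angles in rad, forces in N, time in s.
With the tool pointing down it reaches from about 300 to 775 mm from the base axis. Payload 14.6 kg.
Tool frame: the origin (TCP) lies on the centre line of the jaws, within the pads' length; the fingertips stand 11 mm ahead of it and the grasp point (between the pads) lies 8 mm behind it; x points along the fingers, y is the direction in which the jaws open and shut, and the axes are right-handed (so a half turn about x gives the same grasp; the last joint's range is limited). The gripper opens to 94 mm and grips with 3 to 60 N. Pads are 16 mm wide; open, the fingers measure 119 mm over their backs; the gripper's body (75 mm by 177 mm) begins 78 mm behind the grasp point.
Start: joints at [-1.328, 0.3, 1.521, -0, 1.321, -0.067], TCP at [167.67, -523.809, 216.446] pointing down, gripper open.
Joint ranges: [-3.03, 3.03], [-0.79, 2.21], [0.23, 2.52], [-1.04, 4.18], [0, 3.07], [-2.55, 2.55]. Speed limits (rad/s): [2.22, 2.22, 2.57, 3.14, 3.14, 3.14].

INTERFACE

Orientations are given as [roll, pitch, yaw] about the fixed x, y, z axes, in that order (R = Rz(yaw) Ry(pitch) Rx(roll)).
In Python, from cell import manip gives the robot as it stands.
- The arm moves only by the shell command python3 -m handwheel 'ROWS' [OPENING] [FORCE]. ROWS is JSON, a list of rows, each a list of 2 entries, a list of its own where there are three numbers: the shift along the tool's x, y, z in mm, then the turn about the tool's x in rad. In form: [[[x, y, z], spin], ...]. A call has exactly 10 rows; each row shifts and turns the commanded pose from where the row before left it, along the tool's axes as they then stand; what a row does not reach is not made up. A row lasts 1/8 s, in which the tool goes at most 62.5 mm and 10.7 degrees, less where a joint would pass 70% of its speed; a pose out of reach is approached as far as the arm can. A call with a gripper value outside its range is refused whole. OPENING is the closure in counts, from 0 (fully open) to 255 (shut), set as the call begins (- or left out, the last holds). The fingers move at their own pace and stop on an object; FORCE is the grip in N (left out, the last holds). Time passes only in rows, so rows that do not move let the fingers close, or fill a call up. It gives the time, the measured TCP pose, the force and the opening at its end, in the units of the state.
- manip.read_state(): the state, without advancing time (a new reading comes with each control period).
- manip.camera(name): name is "scene" or "side" or "wrist"; returns a dict with "pixels" (480x640x3 uint8, red, green, blue), "z_map" (480x640 float32, mm along the optical axis (not along the pixel's ray), 0 where there is no reading), "mtx" (3x3 intrinsics, pixels), "xyz" and "orientation" of the camera in the world. Camera axes: x right, y up, looking along -z (the intrinsics and any distortion apply to the point x, -y, -z); pixel columns grow to the right and rows downward; lengths in mm; the calibration is good to about 2 mm. A picture is of the moment at which its call begins.
- manip.sign_off(): hands the job in, once; it reports no verdict.
Trained networks look in the newest picture that a camera, given by its name, has taken for a name from the list of things; names that differ only in an ending like _2 or _b are one class to them, and where a whole thing is asked for, a point or a joint stands for the part that bears it (a point fixed in the world has none). Each returns a list of dicts, best first, with "confidence" (0 to 1); they miss things now and then, are a little off and sometimes report something else, mostly with a low value. They report only what shows in the picture. A call takes as long as a camera call. They do not tell look-alikes from the thing itself.
- manip.cut_out(target, camera): "region" (480x640 bool, what is visible of it) and "centre" ([column, row] in pixels, amid what is visible of it).
The state is a dict: "clock": time; "joints": joint angles; "qd": joint speeds; "effort": joint torques, N m; "eef_pos": TCP position; "eef_rot": TCP orientation; "wrist_force": force on the tool from outside, world axes, zero at the start; "moment": the same for the moment, N m; "finger_gap": finger opening in mm.
Only numpy, scipy, OpenCV 4.12 (cv2) and the standard library are available. Lean on these libraries where they do the work, as an engineer would, in place of code of your own. Each camera call takes 0.05 s, during which the arm holds its last target. There are 200 camera calls.

## Working session

There is one attempt and no reset: what is moved stays moved. The work goes in short steps, Python scripts to look and compute and a shell command to move; the robot and the scene stay as the last step left them, time stands still between calls to the robot, and variables do not carry over. Pictures are saved under pics/ and viewed, about 8 in all and at most 12, crops included, and the job is handed in when it is done.

```bash
ls; mkdir -p pics; cat > h.py <<'E'
import numpy as np, cv2
from cell import manip
from scipy.spatial.transform import Rotation as R
def cam(name,save=None):
    c=manip.camera(name)
    if save: cv2.imwrite('pics/'+save,c['pixels'][:,:,::-1])
    return c
def pts(c):
    K=np.array(c['mtx']);z=c['z_map'].astype(float)
    v,u=np.mgrid[:480,:640]
    x=(u-K[0,2])/K[0,0]*z;y=(v-K[1,2])/K[1,1]*z
    P=np.stack([x,-y,-z],-1)
    o=np.array(c['orientation'])
    M=R.from_euler('xyz',o).as_matrix() if o.size==3 else (o if o.shape==(3,3) else R.from_quat(o).as_matrix())
    W=P@M.T+np.array(c['xyz']);W[z<=0]=np.nan
    return W
E
python3 - <<'E'
from h import *
s=manip.read_state();print({k:np.round(v,3).tolist() for k,v in s.items()})
for n in ['scene','side']:
    c=cam(n,n+'0.png');W=pts(c);print(n,c['xyz'],c['orientation'])
    for t in ['carousel_base','carousel','peg_near','pawl_thumb','glass_0','milk_jug','jigger']:
        for d in manip.cut_out(t,n)[:4]:
            w=W[d['region']];w=w[~np.isnan(w[:,0])]
            print(t,round(d['confidence'],2),np.round(d['centre']),d['region'].sum(),np.round(np.percentile(w,[5,50,95],axis=0)).tolist() if len(w) else '')
E
```

```text
pics
{'clock': 0.0, 'joints': [-1.328, 0.3, 1.522, -0.0, 1.321, -0.067], 'qd': [-0.0, 0.001, -0.001, 0.0, -0.0, 0.0], 'effort': [0.001, -53.18, -35.274, 0.071, 0.024, -0.0], 'eef_pos': [167.594, -523.58, 215.895], 'eef_rot': [-1.636, 1.57, 1.815], 'wrist_force': [0.002, 0.498, 0.376], 'moment': [0.037, -0.042, 0.005], 'finger_gap': 93.804}
scene [-375.26067976  685.52999503 1051.10307995] [ 0.90433585 -0.01686561 -2.10375202]
carousel_base 0.64 [349. 292.] 6513 [[453.0, -52.0, 7.0], [530.0, 75.0, 23.0], [647.0, 190.0, 69.0]]
carousel 0.59 [357. 286.] 5452 [[456.0, -56.0, 14.0], [545.0, 55.0, 23.0], [653.0, 162.0, 67.0]]
pawl_thumb 0.86 [313. 304.] 240 [[504.0, 161.0, 28.0], [520.0, 171.0, 52.0], [543.0, 198.0, 91.0]]
glass_0 0.93 [322. 260.] 716 [[595.0, 73.0, 35.0], [611.0, 103.0, 79.0], [650.0, 124.0, 103.0]]
glass_0 0.92 [230. 293.] 842 [[618.0, 310.0, 9.0], [631.0, 336.0, 56.0], [673.0, 360.0, 82.0]]
glass_0 0.81 [204. 315.] 630 [[567.0, 395.0, 34.0], [608.0, 415.0, 65.0], [623.0, 444.0, 82.0]]
glass_0 0.79 [222. 262.] 615 [[716.0, 297.0, 25.0], [736.0, 323.0, 62.0], [772.0, 347.
[... 551 characters left out ...]
0], [664.0, 57.0, 104.0]]
pawl_thumb 0.79 [358. 295.] 293 [[507.0, 160.0, 23.0], [520.0, 170.0, 44.0], [543.0, 200.0, 90.0]]
glass_0 0.91 [333. 250.] 778 [[594.0, 68.0, 35.0], [617.0, 107.0, 81.0], [644.0, 122.0, 102.0]]
glass_0 0.9 [339. 227.] 426 [[610.0, 3.0, 44.0], [641.0, 16.0, 91.0], [664.0, 57.0, 104.0]]
glass_0 0.89 [267. 325.] 1117 [[616.0, 304.0, 25.0], [642.0, 331.0, 59.0], [669.0, 358.0, 81.0]]
glass_0 0.74 [231. 309.] 1138 [[715.0, 291.0, 11.0], [735.0, 324.0, 56.0], [767.0, 344.0, 80.0]]
milk_jug 0.77 [436. 183.] 915 [[456.0, -355.0, 8.0], [484.0, -304.0, 57.0], [526.0, -294.0, 89.0]]
jigger 0.88 [288. 394.] 1065 [[515.0, 419.0, 5.0], [531.0, 442.0, 44.0], [550.0, 454.0, 76.0]]
```

```bash
python3 - <<'E'
from h import *
from scipy.optimize import least_squares
a=[]
for n in ['scene','side']:
    c=cam(n);W=pts(c)
    img=c['pixels'][150:390,220:540,::-1]
    if n=='side': cv2.imwrite('pics/sidecrop.png',cv2.resize(img,(800,600),interpolation=cv2.INTER_CUBIC))
    d=max([d for d in manip.cut_out('carousel_base',n)],key=lambda d:d['confidence'])
    Q=W.reshape(-1,3);Q=Q[~np.isnan(Q[:,0])]
    Q=Q[(abs(Q[:,0]-555)<190)&(abs(Q[:,1]-60)<190)]
    # rim: base disc and teeth: highest radius with z 4..26
    c0=np.array([555,55.])
    for it in range(8):
        q=Q[(Q[:,2]>4)&(Q[:,2]<27)];r=np.hypot(*(q[:,:2]-c0).T);th=np.arctan2(*(q[:,:2]-c0).T[::-1])
        b=((th+np.pi)/(2*np.pi)*90).astype(int);e=[]
        for k in range(90):
            m=(b==k)&(r<142)
            if m.sum()>3:
                i=np.where(m)[0];e.append(q[i[np.argsort(r[i])[-2]],:2])
        e=np.array(e)
        f=least_squares(lambda p:np.hypot(*(e-p[:2]).T)-p[2],[*c0,137],loss='soft_l1',f_scale=2);c0=f.x[:2]
    print(n,'fit',f.x,len(e))
    hi=Q[(Q[:,2]>72)&(Q[:,2]<110)]
    rr=np.hypot(*(hi[:,:2]-c0).T)
    img8=np.zeros((480,640),np.uint8);v=(W[:,:,2]>70)&(abs(W[:,:,0]-555)<190)&(abs(W[:,:,1]-60)<170)
    nl,lab,st,ce=cv2.connectedComponentsWithStats(v.astype(np.uint8))
    for k in range(1,nl):
        if st[k,4]<8: continue
        w=W[lab==k];print(np.round(ce[k]),st[k,4],np.round(w.mean(0),1),np.round(w.min(0)),np.round(w.max(0)), 'r',round(np.hypot(*(w.mean(0)[:2]-c0)),1),'ang',round(np.degrees(np.arctan2(*(w.mean(0)[:2]-c0)[::-1])),1))
E
```

```text
scene fit [560.19055047  64.76255764 135.12263654] 90
[331. 248.] 926 [631.3  67.1  89.3] [590.   4.  70.] [681. 129. 113.] r 71.2 ang 1.9
[357. 236.] 40 [647.5 -19.7  82.7] [637. -29.  71.] [656. -12.  91.] r 121.5 ang -44.1
[388. 255.] 41 [546.9 -47.2  83.2] [539. -55.  70.] [555. -41.  89.] r 112.7 ang -96.8
[307. 269.] 49 [598.5 154.6  81.9] [592. 144.  71.] [609. 163.  90.] r 97.7 ang 66.9
[381. 282.] 49 [472.   25.2  82.4] [464.  15.  70.] [481.  34.  90.] r 96.7 ang -155.8
[313. 291.] 112 [520.1 181.6  86.4] [510. 160.  70.] [531. 206.  96.] r 123.6 ang 109.0
[338. 290.] 50 [498.3 126.3  82.1] [492. 115.  71.] [507. 133.  90.] r 87.3 ang 135.2
side fit [571.32823897  53.06159474 134.57615414] 90
[332. 236.] 991 [627.9  65.4  90. ] [592. -31.  70.] [666. 124. 106.] r 57.9 ang 12.3
[383. 221.] 45 [546.1 -49.8  81.3] [539. -56.  70.] [555. -43.  87.] r 105.9 ang -103.8
[311. 237.] 49 [672.7  79.8  81.1] [666.  73.  70.] [681.  84.  88.] r 104.9 ang 14.8
[403. 246.] 54 [472.2  23.8  81.4] [464.  15.  70.] [481.  31.  88.] r 103.4 ang -163.6
[328. 264.] 58 [598.  152.7  81.9] [592. 143.  71.] [607. 159.  88.] r 103.2 ang 75.0
[377. 269.] 64 [497.6 124.6  81.3] [490. 115.  70.] [506. 130.  90.] r 102.7 ang 135.8
[357. 281.] 109 [519.  183.2  86.9] [510. 161.  70.] [530. 203.  92.] r 140.3 ang 111.9
```

View pics/sidecrop.png

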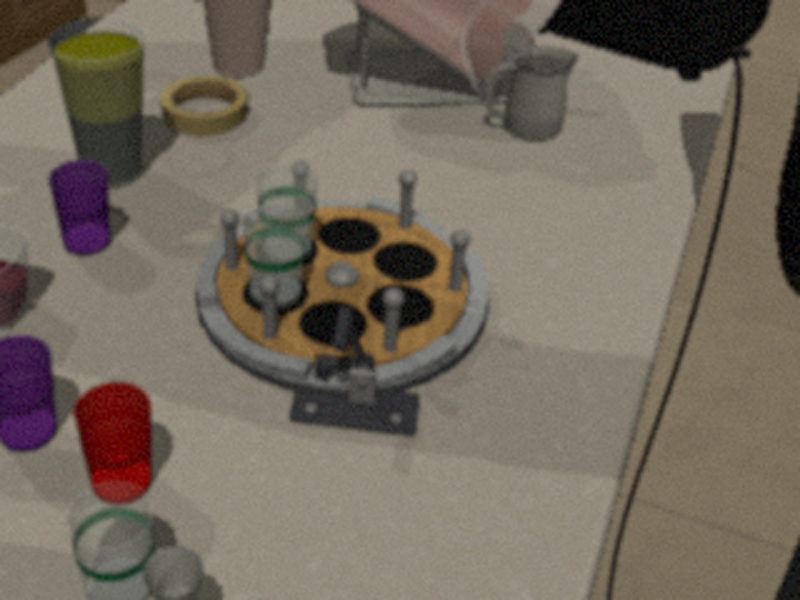

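View pics/scene0.png

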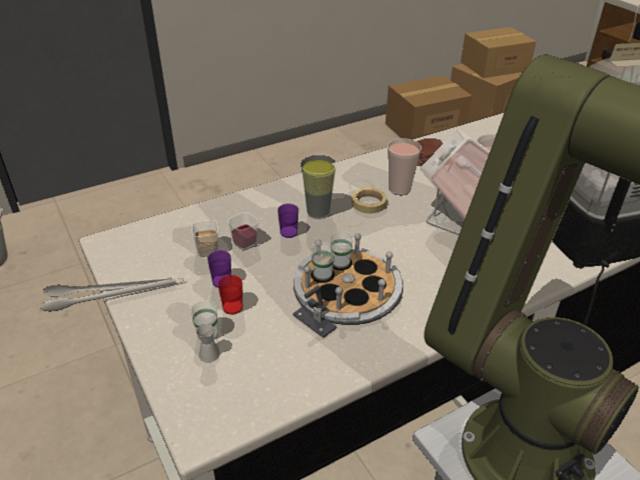

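```bash
cat >> h.py <<'E'
C=np.array([572.4,52.0]);YAW=np.radians(15.6)
ex=np.array([np.cos(YAW),np.sin(YAW)]);ey=np.array([-ex[1],ex[0]])
def b2w(x,y): return C+x*ex+y*ey
def w2b(p): d=np.asarray(p)[:2]-C;return np.array([d@ex,d@ey])
def tool():
    s=manip.read_state();M=R.from_euler('xyz',s['eef_rot']).as_matrix();return s,M
def where():
    s,M=tool();p=np.array(s['eef_pos'])
    print('t',round(s['clock'],2),'tcp',np.round(p,1),'base-frame',np.round(w2b(p),1),'tipz',round(p[2]-11,1),'F',np.round(s['wrist_force'],1),'gap',round(s['finger_gap'],1),'j',np.round(s['joints'],2))
    print('tool y ang deg',round(np.degrees(np.arctan2(M[1,1],M[0,1])),2),'z ang',round(np.degrees(np.arctan2(M[1,2],M[0,2])),2),'x',np.round(M[:,0],3))
def rel(w):
    "tool-frame shift to world target"
    s,M=tool();return np.round(M.T@(np.array(w)-s['eef_pos']),1)
E
python3 - <<'E'
from h import *
where()
print('ex',ex,'thumb',b2w(-17,142),'start',b2w(15,152))
t=b2w(20,152);print(rel([*t,150]),rel([*t,81]))
# thumb / bracket yaw check
c=cam('side');W=pts(c);Q=W.reshape(-1,3);Q=Q[~np.isnan(Q[:,0])]
B=(Q[:,:2]-C)@np.c_[ex,ey]
m=(abs(B[:,0]+35)<80)&(B[:,1]>135)&(B[:,1]<190)&(Q[:,2]>72);print('thumb',m.sum(),np.percentile(B[m],[3,50,97],axis=0),np.percentile(Q[m,2],[3,50,97]))
m=(abs(B[:,0]+35)<80)&(B[:,1]>130)&(B[:,1]<190)&(Q[:,2]>25)&(Q[:,2]<60);print('brk',m.sum(),np.percentile(B[m],[3,50,97],axis=0),np.percentile(Q[m,2],[3,50,97]))
E
```

```text
t 1.0 tcp [ 167.7 -523.8  216.5] base-frame [-544.7 -445.8] tipz 205.5 F [-0.4  0.   0.5] gap 93.7 j [-1.33  0.3   1.52  0.    1.32 -0.07]
tool y ang deg -72.25 z ang -162.25 x [ 0. -0. -1.]
ex [0.96316257 0.26891982] thumb [517.83962184 184.19744753] start [545.97162577 202.43450746]
[  66.5 -576.2 -586.7] [ 135.5 -576.2 -586.7]
thumb 66 [[-20.72370212 137.29358811]
 [-15.96637095 152.63047195]
 [-10.34941675 160.28386162]] [82.02766429 88.24976146 91.1357185 ]
brk 85 [[-43.43070163 130.74983275]
 [-33.77130702 140.83552141]
 [-23.71031791 144.81839072]] [25.32700184 37.38004217 43.08839787]
```

```bash
python3 -m handwheel '[[[0,0,0],0.0375],[[0,-42,-39],0],[[0,-42,-39],0],[[0,-42,-39],0],[[0,-42,-39],0],[[0,-42,-39],0],[[0,-42,-39],0],[[0,-42,-39],0],[[0,-42,-39],0],[[0,-42,-39],0]]' 255 20; python3 -c "
from h import *
where();print(rel([*b2w(15,152),81]))"
```

```text
clock: 2.3
eef_pos: [404.7, -63.5, 216.8]
eef_rot: [2.614, 1.57, -0.255]
wrist_force: [0.3, -1.1, 0.1]
finger_gap: 0.3
t 2.3 tcp [404.7 -63.5 216.8] base-frame [-192.6  -66.1] tipz 205.8 F [ 0.3 -1.1  0.1] gap 0.3 j [-0.25 -0.02  1.89 -0.    1.28  1.05]
tool y ang deg -74.4 z ang -164.4 x [ 0.001 -0.    -1.   ]
[ 135.9 -218.2 -207.5]
```

```bash
python3 -m handwheel '[[[0,-44,-42],0],[[0,-44,-42],0],[[0,-44,-42],0],[[0,-44,-42],0],[[10,-44,-41],0],[[35,0,0],0],[[35,0,0],0],[[30,0,0],0],[[0,0,0],0],[[0,0,0],0]]'; python3 -c "
from h import *
where();print(rel([*b2w(15,152),81]))
c=cam('wrist','w1.png');c=cam('side');cv2.imwrite('pics/s1.png',cv2.resize(c['pixels'][150:390,220:540,::-1],(800,600)))"
```

```text
clock: 3.55
eef_pos: [546.8, 202.9, 107.9]
eef_rot: [-3.118, 1.569, 0.296]
wrist_force: [0.2, -0.5, 0.5]
finger_gap: 0.5
t 3.55 tcp [546.8 202.9 107.9] base-frame [ 15.9 152.2] tipz 96.9 F [ 0.2 -0.5  0.5] gap 0.5 j [0.29 0.48 1.54 0.   1.12 1.59]
tool y ang deg -74.4 z ang -164.4 x [ 0.002  0.    -1.   ]
[26.9  0.2  1. ]
```

View pics/s1.png

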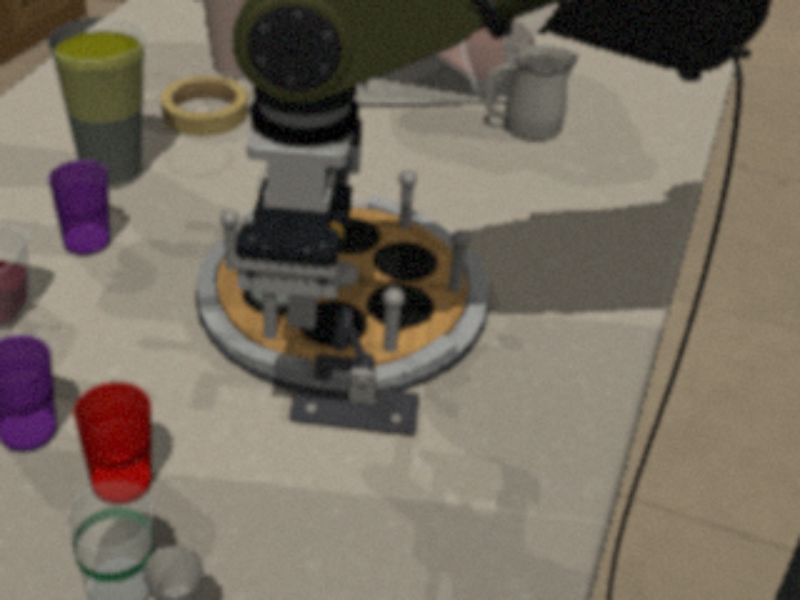

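```bash
python3 -m handwheel '[[[26,0,0],0],[[0,0,6],0],[[0,0,7],0],[[0,0,7],0],[[0,0,7],0],[[0,0,7],0],[[0,0,7],0],[[0,0,7],0],[[0,0,5],0],[[0,0,0],0]]'; python3 -c "
from h import *
where()"; python3 -m handwheel '[[[0,0,0],0],[[0,0,-20],0],[[-20,0,-20],0],[[-40,0,0],0],[[-40,0,0],0],[[-20,0,0],0],[[0,50,20],0],[[0,50,20],0],[[0,50,20],0],[[0,0,0],0]]'; python3 -c "
from h import *
where()
c=cam('wrist','w2.png');c=cam('side');cv2.imwrite('pics/s2.png',cv2.resize(c['pixels'][150:390,220:540,::-1],(800,600)))
W=pts(c);Q=W.reshape(-1,3);Q=Q[~np.isnan(Q[:,0])]
B=(Q[:,:2]-C)@np.c_[ex,ey]
m=(abs(B[:,0]+35)<80)&(B[:,1]>135)&(B[:,1]<190)&(Q[:,2]>65)&(Q[:,2]<100);print('thumb',m.sum(),np.percentile(B[m],[3,50,97],axis=0),np.percentile(Q[m,2],[3,50,97]))"
```

```text
clock: 4.9
eef_pos: [495.0, 188.5, 80.5]
eef_rot: [-1.164, 1.571, 2.25]
wrist_force: [0.4, 0.4, -0.7]
finger_gap: 0.8
t 4.9 tcp [495.  188.5  80.5] base-frame [-37.9 152.3] tipz 69.5 F [ 0.4  0.4 -0.7] gap 0.8 j [0.29 0.41 1.71 0.   1.02 1.59]
tool y ang deg -74.4 z ang -164.4 x [-0.  0. -1.]
clock: 6.15
eef_pos: [516.2, 36.0, 200.6]
eef_rot: [2.019, 1.571, -0.854]
wrist_force: [-0.1, 0.7, 0.6]
finger_gap: 0.7
t 6.15 tcp [516.2  36.  200.6] base-frame [-58.5  -0.3] tipz 189.6 F [-0.1  0.7  0.6] gap 0.7 j [-0.    0.24  1.63 -0.    1.27  1.3 ]
tool y ang deg -74.62 z ang -164.62 x [ 0. -0. -1.]
thumb 68 [[-66.54184461 136.26565393]
 [-61.51909595 152.5926512 ]
 [-55.995045   160.60876819]] [76.80168801 83.94492997 86.60645764]
```

View pics/s2.png

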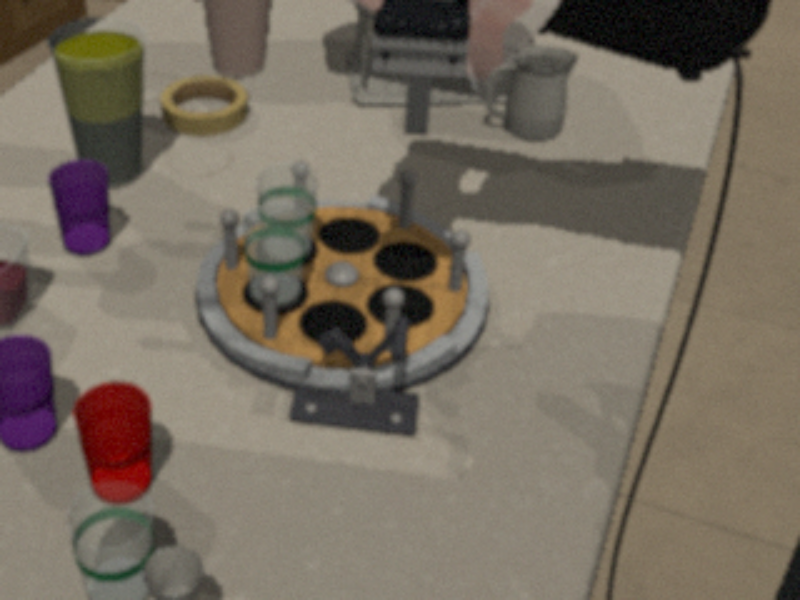

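```bash
python3 -m handwheel '[[[0,-26,24],0],[[0,-24,22.5],0],[[45,0,0],0],[[45,0,0],0],[[25,0,0],0],[[20,0,0],0],[[0,10,0],0],[[0,10,0],0],[[0,0,0],0],[[0,0,0],0]]'; python3 -c "
from h import *
where()
c=cam('wrist','w3.png');c=cam('scene');cv2.imwrite('pics/s3.png',cv2.resize(c['pixels'][200:380,230:470,::-1],(800,600)))
W=pts(c);Q=W.reshape(-1,3);Q=Q[~np.isnan(Q[:,0])]
B=(Q[:,:2]-C)@np.c_[ex,ey]
for a in range(0,360,60):
    p=105*np.array([np.cos(np.radians(a)),np.sin(np.radians(a))]);m=(np.hypot(*(B-p).T)<14)&(Q[:,2]>70)&(Q[:,2]<92)
    if m.sum()>5: print(a,m.sum(),np.round(B[m].mean(0)-p,1))"
```

```text
clock: 7.5
eef_pos: [463.7, 55.0, 66.0]
eef_rot: [2.979, 1.57, 0.11]
wrist_force: [0.2, -1.0, 0.3]
finger_gap: 0.4
t 7.5 tcp [463.7  55.   66. ] base-frame [-103.9   32.1] tipz 55.0 F [ 0.2 -1.   0.3] gap 0.4 j [0.04 0.31 1.9  0.   0.93 1.34]
tool y ang deg -74.42 z ang -164.42 x [ 0.001  0.    -1.   ]
0 12 [3.  0.5]
60 46 [0.5 0.7]
120 52 [0.8 0.5]
180 51 [0.8 1.7]
240 17 [-1.6  0.7]
```

View pics/w3.png

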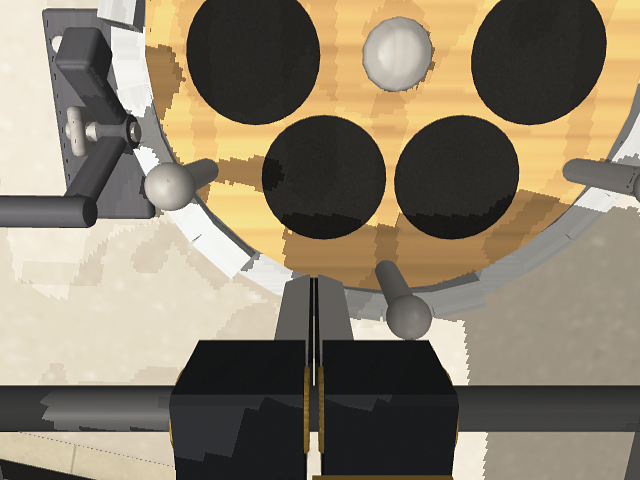

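```bash
cat >> h.py <<'E'
def pegs(n):
    c=cam(n);W=pts(c);Q=W.reshape(-1,3);Q=Q[~np.isnan(Q[:,0])]
    B=(Q[:,:2]-C)@np.c_[ex,ey]
    m=(Q[:,2]>70)&(Q[:,2]<90)&(abs(np.hypot(*B.T)-105)<14);B=B[m]-[0.3,0.8];th=np.degrees(np.arctan2(B[:,1],B[:,0]))
    best=max(np.arange(0,60,.25),key=lambda t:sum(min(40,(np.hypot(*(B-105*np.array([np.cos(np.radians(t+a)),np.sin(np.radians(t+a))])).T)<9.5).sum()) for a in range(0,360,60)))
    # refine per peg
    o=[]
    for a in range(0,360,60):
        t=np.radians(best+a);p=105*np.array([np.cos(t),np.sin(t)]);k=np.hypot(*(B-p).T)<13
        if k.sum()>12: q=B[k].mean(0);o.append((a,int(k.sum()),round((np.degrees(np.arctan2(q[1],q[0]))-a)%360,1),round(np.hypot(*q),1)))
    print(n,'mod60',best,o)
E
python3 -m handwheel '[[[0,10,1],0],[[0,5.5,1],-0.0524],[[0,5.5,1],-0.0524],[[0,5.5,1],-0.0524],[[0,5.5,1],-0.0524],[[0,5.5,1],-0.0524],[[0,5.5,1],-0.0524],[[0,5.5,1],-0.0524],[[0,5.5,1],-0.0524],[[0,0,0],0]]'; python3 -c "
from h import *
where()
pegs('scene');pegs('side')
c=cam('wrist','w4.png')
s,M=tool();b=w2b(s['eef_pos']);print(np.hypot(*b),np.degrees(np.arctan2(b[1],b[0]))%360)"
```

```text
clock: 8.85
eef_pos: [477.3, 1.9, 65.5]
eef_rot: [2.125, 1.571, -0.326]
wrist_force: [0.2, 0.4, 0.3]
finger_gap: 0.7
t 8.85 tcp [477.3   1.9  65.5] base-frame [-105.1  -22.7] tipz 54.5 F [0.2 0.4 0.3] gap 0.7 j [-0.07  0.33  1.87 -0.    0.94  0.81]
tool y ang deg -50.43 z ang -140.43 x [ 0. -0. -1.]
scene mod60 20.5 [(0, 39, np.float64(20.7), np.float64(106.5)), (60, 52, np.float64(20.7), np.float64(105.2)), (120, 49, np.float64(20.7), np.float64(104.9)), (300, 29, np.float64(20.3), np.float64(105.9))]
side mod60 19.5 [(0, 51, np.float64(20.4), np.float64(103.4)), (60, 60, np.float64(21.1), np.float64(103.3)), (120, 59, np.float64(21.4), np.float64(104.1)), (180, 15, np.float64(17.5), np.float64(98.0)), (240, 44, np.float64(20.7), np.float64(106.1))]
107.34885282740096 191.93424967062876
```

View pics/w4.png

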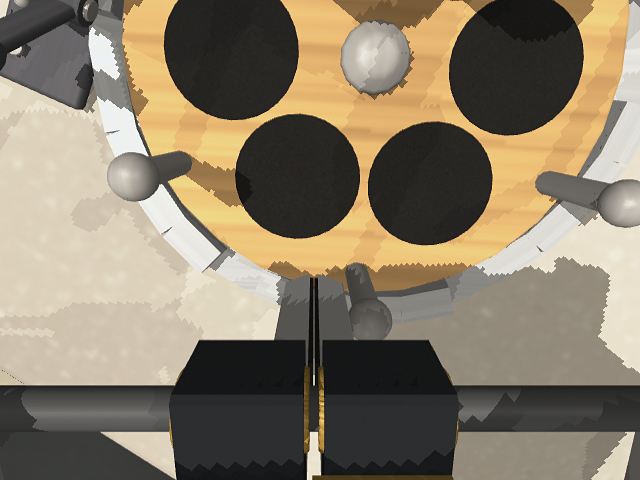

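```bash
python3 -m handwheel '[[[0,5.5,1],-0.0524],[[0,5.5,1],-0.0524],[[0,5.5,1],-0.0524],[[0,5.5,1],-0.0524],[[0,5.5,1],-0.0524],[[0,5.5,1],-0.0524],[[0,5.5,1],-0.0524],[[0,5.5,1],-0.0524],[[0,5.5,1],-0.0524],[[0,0,0],0]]'; python3 -c "
from h import *
where()
pegs('scene');pegs('side')
s,M=tool();b=w2b(s['eef_pos']);print(np.hypot(*b),np.degrees(np.arctan2(b[1],b[0]))%360)"
```

```text
clock: 10.25
eef_pos: [510.2, -35.1, 65.4]
eef_rot: [1.844, 1.571, -0.136]
wrist_force: [0.1, 0.2, -0.0]
finger_gap: 0.8
t 10.25 tcp [510.2 -35.1  65.4] base-frame [-83.3 -67.1] tipz 54.4 F [ 0.1  0.2 -0. ] gap 0.8 j [-0.14  0.4   1.77  0.    0.97  0.27]
tool y ang deg -23.42 z ang -113.42 x [ 0. -0. -1.]
scene mod60 48.25 [(0, 44, np.float64(48.3), np.float64(105.3)), (60, 49, np.float64(47.9), np.float64(104.6)), (120, 47, np.float64(48.2), np.float64(104.2)), (240, 41, np.float64(48.9), np.float64(105.2)), (300, 14, np.float64(47.5), np.float64(108.5))]
side mod60 46.0 [(0, 58, np.float64(48.3), np.float64(103.4)), (60, 60, np.float64(48.5), np.float64(103.9)), (120, 53, np.float64(48.9), np.float64(104.9)), (180, 41, np.float64(45.8), np.float64(100.0)), (240, 45, np.float64(47.9), np.float64(105.9)), (300, 39, np.float64(48.0), np.float64(105.6))]
106.92978235905146 218.72776438942498
```

```bash
python3 -m handwheel '[[[0,5.5,1],-0.0524],[[0,5.5,1],-0.0524],[[0,5.5,1],-0.0524],[[0,4.5,0.8],-0.0436],[[0,0,0],0],[[0,0,0],0],[[0,-10,0],0],[[0,-10,0],0],[[-40,0,0],0],[[-40,0,0],0]]'; python3 -c "
from h import *
where()
pegs('scene');pegs('side')
s,M=tool();b=w2b(s['eef_pos']);print(np.hypot(*b),np.degrees(np.arctan2(b[1],b[0]))%360)
c=cam('side');cv2.imwrite('pics/s5.png',cv2.resize(c['pixels'][150:390,220:540,::-1],(800,600)))"
```

```text
clock: 11.6
eef_pos: [508.2, -41.1, 146.3]
eef_rot: [-1.553, 1.57, 2.953]
wrist_force: [0.8, -0.6, -0.6]
finger_gap: 0.5
t 11.6 tcp [508.2 -41.1 146.3] base-frame [-86.9 -72.4] tipz 135.3 F [ 0.8 -0.6 -0.6] gap 0.5 j [-0.15  0.28  1.71  0.    1.14  0.05]
tool y ang deg -11.87 z ang -101.87 x [-0.001  0.    -1.   ]
scene mod60 0.25 [(0, 14, np.float64(359.7), np.float64(108.3)), (60, 43, np.float64(0.1), np.float64(105.3)), (120, 50, np.float64(359.9), np.float64(104.9)), (180, 48, np.float64(0.1), np.float64(103.7)), (240, 42, np.float64(0.5), np.float64(103.8)), (300, 45, np.float64(0.5), np.float64(105.1))]
side mod60 0.0 [(0, 49, np.float64(359.4), np.float64(103.8)), (60, 60, np.float64(0.1), np.float64(103.3)), (120, 66, np.float64(0.5), np.float64(104.0)), (180, 53, np.float64(0.7), np.float64(104.5)), (240, 45, np.float64(0.1), np.float64(106.0)), (300, 45, np.float64(359.3), np.float64(105.1))]
112.21202245781905 220.74467016221487
```

View pics/s5.png

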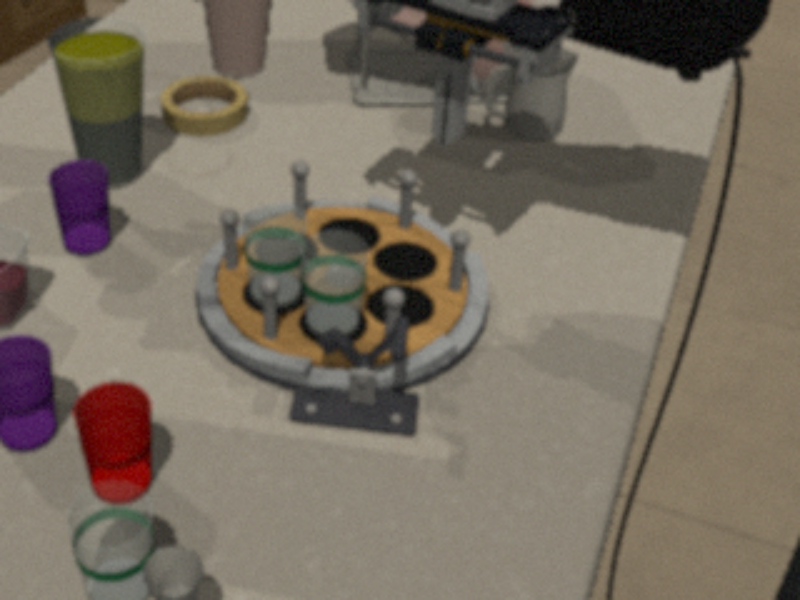

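```bash
python3 -m handwheel '[[[-40,0,0],0],[[-20,0,0],0.18],[[0,0,0],0.18],[[0,0,0],0.18],[[0,0,0],0.18],[[0,0,0],0.18],[[0,0,0],0.1914],[[0,-40,1],0],[[0,-40,2],0],[[0,-40,2],0]]'; python3 -c "
from h import *
where()
print(rel([*b2w(-92,152),83]))"
```

```text
clock: 13.0
eef_pos: [470.3, 73.8, 204.0]
eef_rot: [-0.207, 1.569, -3.073]
wrist_force: [0.8, 0.5, 0.1]
finger_gap: 0.3
t 13.0 tcp [470.3  73.8 204. ] base-frame [-92.5  48.4] tipz 193.0 F [0.8 0.5 0.1] gap 0.3 j [0.08 0.15 1.74 0.   1.26 1.37]
tool y ang deg -74.19 z ang -164.19 x [-0.002 -0.    -1.   ]
[ 121.1 -103.5   -1.1]
```

```bash
python3 -m handwheel '[[[0,-40,0],0],[[0,-40,0],0],[[0,-20,0],0],[[0,-3,0],0],[[40,0,0],0],[[40,0,0],0],[[26,0,0],0],[[20,0,0],0],[[0,0,0],0],[[0,0,0],0]]'; python3 -c "
from h import *
where()"
```

```text
clock: 14.25
eef_pos: [443.7, 171.5, 80.0]
eef_rot: [3.072, 1.57, 0.207]
wrist_force: [0.5, -0.5, 0.3]
finger_gap: 0.2
t 14.25 tcp [443.7 171.5  80. ] base-frame [-91.8 149.7] tipz 69.0 F [ 0.5 -0.5  0.3] gap 0.2 j [ 0.29  0.31  1.86 -0.    0.97  1.59]
tool y ang deg -74.19 z ang -164.19 x [ 0.  0. -1.]
```

```bash
python3 -m handwheel '[[[2,0,-6],0],[[0,0,-6],0],[[0,0,-6],0],[[0,0,-6],0],[[0,0,-6],0],[[0,0,-6],0],[[0,0,-5],0],[[0,0,-3],0],[[0,0,0],0],[[0,0,0],0]]'; python3 -c "
from h import *
where()"; python3 -m handwheel '[[[0,0,20],0],[[0,0,25],0],[[-40,0,0],0],[[-40,0,0],0],[[-40,0,0],0],[[0,40,10],0],[[0,40,10],0],[[0,40,10],0],[[0,40,0],0],[[0,0,0],0]]'; python3 -c "
from h import *
where()
pegs('scene');pegs('side')
for n in ['scene','side']:
    c=cam(n)
    W=pts(c);Q=W.reshape(-1,3);Q=Q[~np.isnan(Q[:,0])]
    B=(Q[:,:2]-C)@np.c_[ex,ey]
    m=(abs(B[:,0]+35)<80)&(B[:,1]>135)&(B[:,1]<190)&(Q[:,2]>72)&(Q[:,2]<100);print('thumb',m.sum(),np.percentile(B[m],[3,50,97],axis=0),np.percentile(Q[m,2],[3,50,97]))
cv2.imwrite('pics/s6.png',cv2.resize(c['pixels'][150:390,220:540,::-1],(800,600)))
cam('wrist','w6.png')"
```

```text
clock: 15.5
eef_pos: [485.7, 183.8, 77.4]
eef_rot: [0.07, 1.571, -2.795]
wrist_force: [0.3, 1.1, -0.4]
finger_gap: 0.1
t 15.5 tcp [485.7 183.8  77.4] base-frame [-48.1 150.3] tipz 66.4 F [ 0.3  1.1 -0.4] gap 0.1 j [ 0.29  0.39  1.75 -0.    1.    1.59]
tool y ang deg -74.16 z ang -164.16 x [-0. -0. -1.]
clock: 16.75
eef_pos: [457.5, 7.7, 197.5]
eef_rot: [1.787, 1.571, -1.081]
wrist_force: [-1.0, -0.1, -1.1]
finger_gap: 0.2
t 16.75 tcp [457.5   7.7 197.5] base-frame [-122.6  -11.8] tipz 186.5 F [-1.  -0.1 -1.1] gap 0.2 j [-0.06  0.11  1.8  -0.    1.24  1.23]
tool y ang deg -74.33 z ang -164.33 x [ 0. -0. -1.]
scene mod60 0.0 [(0, 13, np.float64(359.5), np.float64(109.1)), (60, 44, np.float64(359.8), np.float64(105.0)), (120, 48, np.float64(359.9), np.float64(105.2)), (180, 49, np.float64(359.5), np.float64(104.7)), (240, 39, np.float64(0.3), np.float64(103.8)), (300, 42, np.float64(0.6), np.float64(105.1))]
side mod60 0.0 [(0, 50, np.float64(359.4), np.float64(103.7)), (60, 58, np.float64(0.2), np.float64(103.3)), (120, 64, np.float64(0.6), np.float64(103.7)), (180, 53, np.float64(0.7), np.float64(104.6)), (240, 44, np.float64(0.2), np.float64(106.1)), (300, 44, np.float64(359.2), np.float64(105.5))]
thumb 58 [[-19.96033162 137.26938715]
 [-14.75876669 151.01916288]
 [ -7.45090207 162.28547958]] [82.41214214 88.91456854 93.54414183]
thumb 68 [[-20.69402966 135.92129971]
 [-15.63879483 151.44242983]
 [-10.26077402 159.53718117]] [82.21116851 88.76732417 91.27738868]
```

View pics/s6.png

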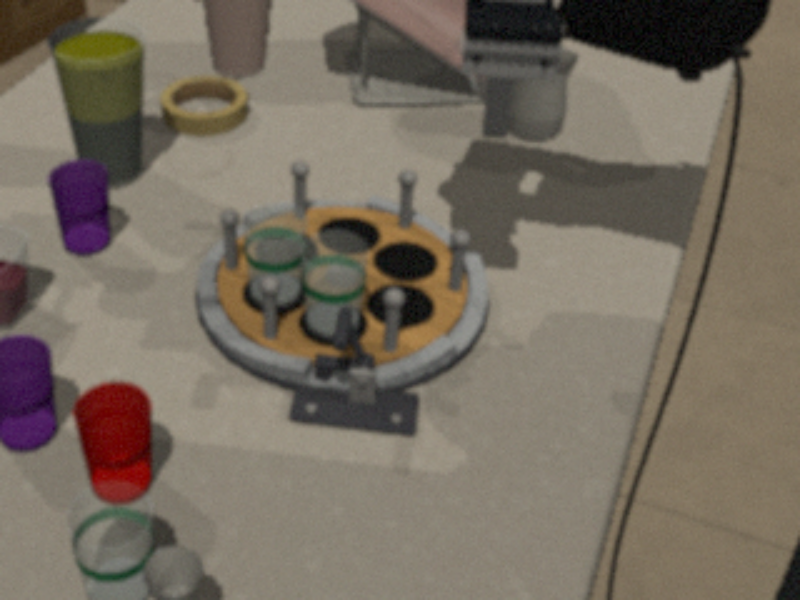

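```bash
python3 -c "
from cell import manip
print(manip.sign_off())"
```

```text
the job is handed in; nothing more can be done
None
```

The carousel is back one notch and the pawl is down in it. I handed the job in at about 17 s of the 54 s allowed; no verdict is reported.

- **Pawl up:** I tipped it up by the thumb bar with closed fingertips. It fell open and stayed, with the bar at x ≈ -62 mm (-63 expected).
- **Carousel:** I pushed it counter-clockwise by the near peg. The peg angles before and after show about 60° of turn, good to roughly half a degree.
- **Pawl down:** I pushed it back and it fell closed. The thumb bar now reads x ≈ -15.6 mm from the side camera, against -16.0 before I started. I take that as fully seated; I did not measure the nose itself.

In the last side picture both glasses stand on the tray, nothing nearby looks moved, and the gripper is clear with its tips at about 186 mm. The readings I took showed no force above about 1.5 N. None of the final checks disagreed; a few partly hidden pegs gave noisy radius readings along the way, and I relied on the well-seen ones.

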